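Slide the battery pack under the reader head

ROBOT

A 7-joint arm with a two-finger parallel gripper is mounted at the origin on a cart in front of the work surface, level with it; the furniture and walls round the work are solid. World frame = base frame: x ahead of the robot, y to its left, z up, the work surface at z = 0. Lengths are in m, angles in rad, forces in N, time in s.
With the tool pointing down it reaches from about 0.35 to 0.9 m from the base axis. Payload 8.1 kg.
Tool frame: the origin (TCP) lies at the centre of the arm's flange, where the gripper is bolted on; the fingertips stand 178 mm ahead of it and the grasp point (between the pads) lies 159 mm ahead of it; z points along the fingers, y is the line along which they close (so a half turn about z gives the same grasp; the last joint's range is limited). The gripper opens to 92 mm and grips with 3 to 60 N. Pads are 19 mm wide; open, the fingers measure 130 mm over their backs; the gripper's body (75 mm by 190 mm) begins 47 mm behind the grasp point.
Start: joints at [1.226, 0.434, 0.025, 1.573, -0.012, 1.134, -0.075], TCP at [0.15, -0.607, 0.405] pointing down, gripper open.
Joint ranges: [-2.62, 2.62], [-0.44, 2.09], [-1.27, 1.32], [0.08, 2.57], [-1.32, 4.46], [0.12, 2], [-2.74, 2.74]. Speed limits (rad/s): [2.22, 2.22, 3.01, 3.01, 3.14, 3.14, 3.14].

INTERFACE

Orientations are given as a rotation vector (axis times angle).
In Python, from cell import arm gives the robot as it stands. The module is installed in compiled form; this text tells all that it offers.
- The arm moves only by the shell command python3 -m inch 'ROWS' [FORCE]. ROWS is text: rows parted by semicolons, each of 5 numbers parted by spaces: the shift along the tool's x, y, z in m, then the turn about the tool's z in rad, then the finger opening in m, from 0 to 0.0918. In form: x y z roll fingers; .... A call has 1 to 5 rows; each row is the pose to reach, as a shift and turn from the pose commanded when the call began, along the tool's axes at that moment; what a row does not reach only later rows make up. A row lasts 1/10 s, in which the tool goes at most 50 mm and 8.59 degrees, less where a joint would pass 70% of its speed; a pose out of reach is approached as far as the arm can. A call with a gripper value outside its range is refused whole. The fingers move at their own pace and stop on an object; FORCE is the grip in N (left out, the last holds). Time passes only in rows, so rows that repeat a pose let the fingers close. It gives the time, the measured TCP pose, the force, the opening and the grip force at its end, in the units of the state.
- arm.observe(): the state, without advancing time (a new reading comes with each control period).
- arm.get_image(name): name is "scene" or "top" or "wrist"; returns the picture (400x640x3 uint8, red, green, blue); there is no depth.
- arm.get_calibration(name): a dict with "intrinsics" (3x3 intrinsics, pixels), "pose" (4x4, takes a point from camera to world coordinates). Camera axes: x right, y up, looking along -z (the intrinsics and any distortion apply to the point x, -y, -z); pixel columns grow to the right and rows downward; lengths in m; the calibration is good to about 2 mm. The wrist camera is an equidistant fisheye: a pixel r from the principal point sees the ray r / f radians off the axis. A picture is of the moment at which its call begins: read the wrist's pose just before it. get_calibration takes no time and is no camera call; for the wrist camera it gives the pose at the moment of the call.
- arm.sign_off(): hands the job in; it is judged then, once.
Trained networks look in the newest picture that a camera, given by its name, has taken for a name from the list of things; names that differ only in an ending like _2 or _b are one class to them, and where a whole thing is asked for, a point or a joint stands for the part that bears it (a point fixed in the world has none). Each returns a list of dicts, best first, with "conf" (0 to 1); they miss things now and then, are a little off and sometimes report something else, mostly with a low value. They report only what shows in the picture. A call takes as long as a camera call.
- arm.look_for(camera, query): "point" ([row, column] in pixels, amid what is visible of it).
- arm.silhouettes(camera, query): "region" (400x640 bool, what is visible of it) and "point" ([row, column] in pixels, amid what is visible of it).
- arm.place_of(camera, query): "point" ([row, column] in pixels: a listed point, or the origin of a listed thing).
The state is a dict: "clock": time; "joints": joint angles; "dq": joint speeds; "joint_efforts": joint torques, N m; "position": TCP position; "ee_rot": TCP orientation; "force": force on the tool from outside, world axes, zero at the start; "ft_torque": the same for the moment, N m; "width": opening from 0.0 (shut) to 1.0 (fully open); "gripper_force": force on a finger pad.
Only numpy, scipy, OpenCV 4.12 (cv2) and the standard library are available. Lean on these libraries where they do the work, as an engineer would, in place of code of your own. Each camera call takes 0.05 s, during which the arm holds its last target. There are 200 camera calls.

TASK

Two battery packs lie in the lanes of the scan bridge. Push the larger pack along its lane, flat on the bench, in under the reader head until the middle of its body (leads not counted) is beneath the head, then let go of it. Leave the smaller pack where it lies.

Things in the scene. Friction and masses are not known exactly. Their poses are not given: they have to be found in the camera images.
- bridge: Aluminium scan bridge over two lanes, fixed. Origin on the bench under the beam's middle; y runs along the lanes, the packs wait on its -y side; x across. Lanes are 54 mm wide, centred at x = -33 and +33 mm, open at both ends, floor = bench. Rails 12 mm wide, 10 mm high, at x = -66, 0, +66 mm, run from y = -190 to +70 mm. Beam 148 mm along x, 36 mm along y, top at 69 mm.
- head_a (a point): Middle of the underside of the black reader head (42 x 30 mm) over the lane at bridge x = -33 mm, at bridge y = 0, 38 mm above the bench.
- head_b (a point): Middle of the underside of the black reader head (42 x 30 mm) over the lane at bridge x = +33 mm, at bridge y = 0, 38 mm above the bench.
- large_pack: Larger battery pack (blue, black top), about 340 g, flat on the bench in one of the two lanes (which one varies). Body 44 wide, 134 long, 30 mm high; leads with a plug stick out 50 mm at the end toward the bridge. Origin on its underside; y points along its length, away from leads and bridge; body from y = -42 to +92 mm, leads (soft, no obstacle) from -92 to -42 mm.
- large_mid (a point): Middle of the larger pack's body, at x = 0, y = 25, z = 15 mm in the pack's frame (15 mm above the bench).
- large_end (a point): Middle of the larger pack's plain flat end face, the one without leads, where it can be pushed: x = 0, y = 92, z = 15 mm in the pack's frame.
- small_pack: The smaller battery pack (yellow, black top), body 34 mm wide, 105 mm long, 26 mm high, leads at the same end; lies in the other lane. Origin on its underside; y points along its length away from the leads; the body runs from y = -27 to +78 mm.

How it is judged:
At the end, for the whole second after the job is handed in: The larger pack lies flat on the bench, at rest, along a lane (within 10 degrees), the middle of its body within 15 mm along the lane of the middle of the reader head; the smaller pack is within 20 mm of where it lay (y of large_mid in the frame of bridge between -0.015 and 0.015 m and x of large_mid in the frame of bridge between -0.05 and 0.05 m and not (x of large_mid in the frame of bridge between -0.016 and 0.016 m) and angle between the y axis of large_pack and the y axis of bridge, either way round below 0.175 rad and height (world z) of large_mid below 0.02 m and angle between large_pack's own z axis and vertical below 0.1 rad and linear speed of large_pack below 0.01 m/s and distance of small_pack from where it was at the start of the episode below 0.02 m); the robot touches nothing.
It fails at once if the larger pack is lifted off the bench (its middle rises more than about 15 mm) instead of pushed along it (height (world z) of large_mid above 0.03 m).
It fails at once if the smaller pack is moved by more than 20 mm (distance of small_pack from where it was at the start of the episode above 0.02 m).
It also fails if it takes over 35 s, if anything falls off the work surface, if the arm or the gripper's body presses on something with over 40 N, if the wrist force passes 120 N, or if a joint passes its speed limit or range.

## Working session

There is one attempt and no reset: what is moved stays moved. The work goes in short steps, Python scripts to look and compute and a shell command to move; the robot and the scene stay as the last step left them, time stands still between calls to the robot, and variables do not carry over. Pictures are saved under pics/ and viewed, at most 10 in all, crops included, and the job is handed in when it is done.

```bash
mkdir -p pics; cat > h.py <<'E'
import numpy as np, cv2
from cell import arm
from scipy.spatial.transform import Rotation as R
def ray(cam,pt):
    c=arm.get_calibration(cam);K=np.array(c["intrinsics"]);T=np.array(c["pose"])
    a=(pt[1]-K[0,2])/K[0,0];b=(pt[0]-K[1,2])/K[1,1]
    if cam=="wrist":
        t=np.hypot(a,b);s=np.sin(t)/t if t>1e-9 else 1;d=np.array([a*s,-b*s,-np.cos(t)])
    else: d=np.array([a,-b,-1.])
    return T[:3,3],T[:3,:3]@d
def at(cam,pt,z):
    o,d=ray(cam,pt);return o+d*(z-o[2])/d[2]
E
python3 - <<'E'
from h import *
s=arm.observe();print(s["position"],s["ee_rot"],R.from_rotvec(s["ee_rot"]).as_matrix().round(3),s["clock"])
for c in("top","scene"):
    im=arm.get_image(c);cv2.imwrite(f"pics/{c}0.png",im[:,:,::-1])
    for q,z in(("bridge",0),("head_a",.038),("large_mid",.015),("large_end",.015),("large_pack",0),("small_pack",0)):
        for r in arm.place_of(c,q)[:2]: print(c,q,round(r["conf"],2),np.round(r["point"]),at(c,r["point"],z).round(4))
E
```

```text
[ 0.14954412 -0.6065987   0.40394039] [-3.11713065e+00 -3.78538838e-01  5.90096405e-04] [[ 0.971  0.239 -0.001]
 [ 0.239 -0.971  0.002]
 [-0.    -0.002 -1.   ]] 0.0
top bridge 0.74 [227. 285.] [ 0.4919 -0.1158  0.    ]
top head_a 0.81 [243. 293.] [ 0.4567 -0.1357  0.038 ]
top head_a 0.74 [212. 280.] [ 0.5243 -0.1081  0.038 ]
top large_mid 0.84 [187. 361.] [ 0.5821 -0.2849  0.015 ]
top large_end 0.65 [180. 387.] [ 0.5977 -0.3427  0.015 ]
top large_pack 0.89 [194. 349.] [ 0.5681 -0.2597  0.    ]
top small_pack 0.92 [223. 355.] [ 0.503 -0.272  0.   ]
top small_pack 0.45 [189. 355.] [ 0.5793 -0.2731  0.    ]
scene bridge 0.56 [255. 338.] [ 0.496  -0.1294  0.    ]
scene head_a 0.74 [241. 359.] [ 0.4597 -0.1338  0.038 ]
scene head_a 0.66 [238. 319.] [ 0.5226 -0.1073  0.038 ]
scene large_mid 0.58 [204. 336.] [ 0.5742 -0.2658  0.015 ]
scene large_end 0.77 [187. 341.] [ 0.6035 -0.3413  0.015 ]
scene large_pack 0.72 [215. 338.] [ 0.5627 -0.2524  0.    ]
scene small_pack 0.74 [215. 369.] [ 0.5098 -0.2851  0.    ]
scene small_pack 0.62 [243. 359.] [ 0.4812 -0.1844  0.    ]
```

View pics/top0.png

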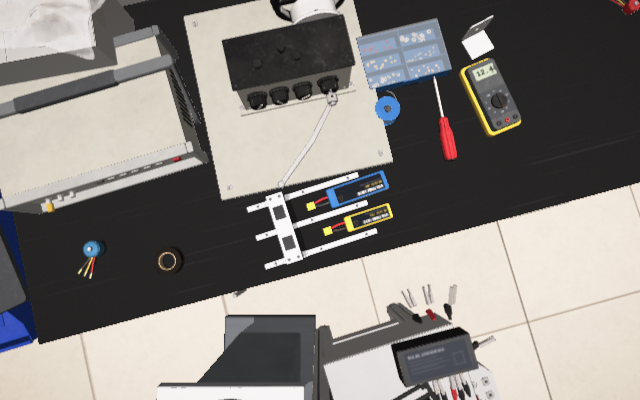

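View pics/scene0.png

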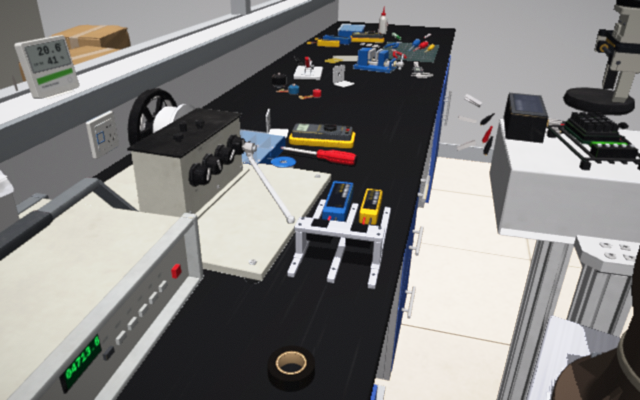

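The large blue pack is in the far lane, around top px (357,188). The yellow one is in the near lane at (355,220), with the bridge at (285,227). A white probe arm stands near the bridge's far end. I'll check the start location and nearby obstacles by projection.

```bash
python3 - <<'E'
from h import *
def px(cam,P):
    c=arm.get_calibration(cam);K=np.array(c["intrinsics"]);T=np.array(c["pose"])
    q=T[:3,:3].T@(np.array(P)-T[:3,3]);return (np.array([K[0,0]*q[0]/-q[2]+K[0,2],K[1,1]*-q[1]/-q[2]+K[1,2]])).round()
for c in("top","scene"):
    print(c,np.array(arm.get_calibration(c)["pose"])[:3,3].round(2))
    for P in[(0,0,0),(.15,-.607,.4),(.15,-.607,.22),(.57,-.4,.4),(.57,-.4,.2)]: print(P,px(c,P))
for p in[(370,430),(330,430),(92,290),(108,333),(185,282)]: print(p,at("top",p,0).round(3),at("top",p,.1).round(3))
cv2.imwrite("pics/w0.png",arm.get_image("wrist")[:,:,::-1])
E
```

```text
top [ 0.46 -0.19  0.92]
(0, 0, 0) [228. 459.]
(0.15, -0.607, 0.4) [666. 503.]
(0.15, -0.607, 0.22) [573. 433.]
(0.57, -0.4, 0.4) [481. 156.]
(0.57, -0.4, 0.2) [437. 180.]
scene [0.15 0.54 0.51]
(0, 0, 0) [665. 438.]
(0.15, -0.607, 0.4) [638.   2.]
(0.15, -0.607, 0.22) [610.  98.]
(0.57, -0.4, 0.4) [380.  -7.]
(0.57, -0.4, 0.2) [373.  98.]
(370, 430) [ 0.183 -0.434  0.   ] [ 0.213 -0.407  0.1  ]
(330, 430) [ 0.268 -0.436  0.   ] [ 0.289 -0.409  0.1  ]
(92, 290) [ 0.804 -0.125  0.   ] [ 0.766 -0.132  0.1  ]
(108, 333) [ 0.766 -0.224  0.   ] [ 0.733 -0.22   0.1  ]
(185, 282) [ 0.587 -0.108  0.   ] [ 0.574 -0.117  0.1  ]
```

View pics/w0.png

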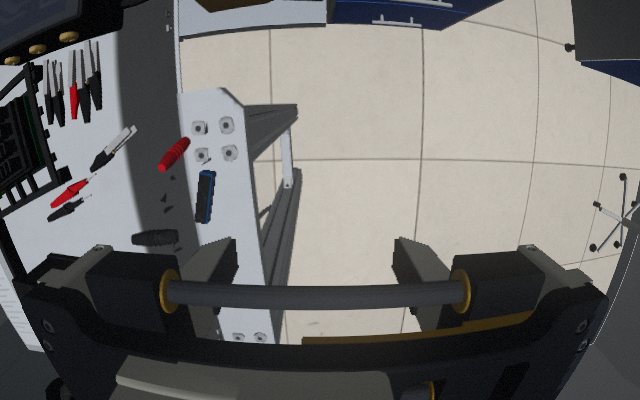

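The wrist view shows the cart with its leads on the left (px x<180), the bench cabinets at the top, and clear floor below the gripper. I'll swing out clear of the cart first, then go over the packs.

```bash
python3 -m inch '0.045 0.011 0 0 0; 0.09 0.022 0 0 0; 0.135 0.033 0 0 0; 0.18 0.044 0 0 0; 0.225 0.055 0 0 0' && python3 -m inch '0.04 -0.01 0 -0.14 0; 0.08 -0.04 0 -0.28 0; 0.12 -0.07 0 -0.42 0; 0.16 -0.11 0 -0.56 0; 0.2 -0.15 0 -0.7 0' && python3 -m inch '0 0 0 -0.14 0; 0 0 0 -0.28 0; 0 0 0 -0.42 0; 0 0 0 -0.56 0; 0 0 0 -0.7 0' && python3 -m inch '0 0 0 -0.1 0; 0 0 0 -0.2 0; 0 0 0 -0.25 0; 0 0 0 -0.25 0; 0 0 0 -0.25 0'
```

```text
clock: 1.25
position: [0.383, -0.6062, 0.4048]
ee_rot: [3.118, 0.378, 0.0]
force: [0.6, -0.8, -0.5]
width: 0.611
gripper_force: 0.0
clock: 1.75
position: [0.5337, -0.4223, 0.4047]
ee_rot: [2.795, 1.433, 0.0]
force: [0.4, -1.3, 0.1]
width: 0.179
gripper_force: 0.0
clock: 2.25
position: [0.5327, -0.4241, 0.4047]
ee_rot: [2.135, 2.305, -0.0]
force: [-0.3, 0.1, -0.1]
width: 0.008
gripper_force: 0.0
clock: 2.75
position: [0.5327, -0.4242, 0.4047]
ee_rot: [-1.84, -2.546, -0.0]
force: [-0.9, 0.6, -0.0]
width: 0.006
gripper_force: 0.0
```

```bash
cat > m.py <<'E'
from h import *
import sys
s=arm.observe();M=R.from_rotvec(s["ee_rot"]).as_matrix();print(s["clock"],s["position"],M.round(3).tolist(),s["force"])
im=arm.get_image("wrist");cv2.imwrite(sys.argv[1],im[:,:,::-1])
for q,z in(("head_a",.038),("large_mid",.015),("large_end",.015),("large_pack",0),("small_pack",0),("bridge",0)):
    for r in arm.place_of("wrist",q)[:2]: print(q,round(r["conf"],2),np.round(r["point"]),at("wrist",r["point"],z).round(4))
E
python3 m.py pics/w1.png
```

```text
2.75 [ 0.53268596 -0.4241956   0.40468173] [[-0.314, 0.95, -0.0], [0.95, 0.314, 0.0], [0.0, 0.0, -1.0]] [-0.90343304  0.60780194 -0.03776922]
large_pack 0.85 [ 50. 384.] [ 0.5647 -0.2514  0.    ]
small_pack 0.87 [ 53. 331.] [ 0.5045 -0.2789  0.    ]
```

View pics/w1.png

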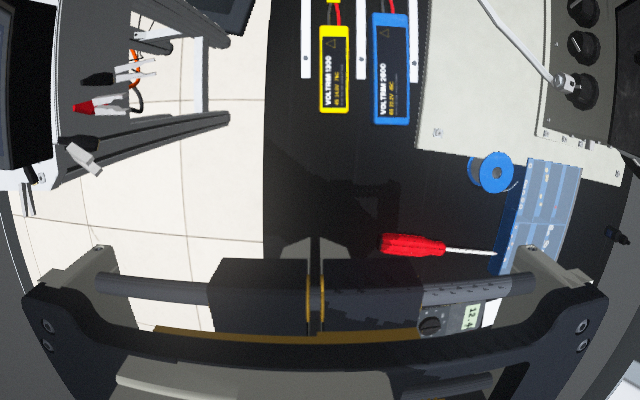

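The wrist view shows the blue pack's plain end at about px (393,125), and the yellow one's at (335,112). The rail near ends are at (306,78), (361,79) and (413,82), and the probe lever and knob box are at the upper right. Next I compute the lane frame.

```bash
python3 - <<'E'
from h import *
e=[at("wrist",p,.01) for p in((78,306),(79,361),(82,413))]
print(np.round(e,4))
x=e[2]-e[0];print("rail span",np.linalg.norm(x));a=np.arctan2(x[1],x[0]);print("ang rail ends",np.degrees(a))
hb=np.array([.523,-.1077]);ha=np.array([.458,-.1347]);print("heads ang",np.degrees(np.arctan2(*(hb-ha)[::-1])))
mid=np.mean(e,0)[:2]; hm=(ha+hb)/2; d=hm-mid;print("lane len",np.linalg.norm(d),"lane ang",np.degrees(np.arctan2(-d[0],d[1])))
for n,p,z in(("blueL",(124,375),.03),("blueR",(124,410),.03),("blueTL",(16,374),.03),("blueTR",(14,407),.03),("lever",(85,555),.08),("knob",(90,572),.08),("plate",(150,420),.01),("leverlow",(5,485),.03)):
    P=at("wrist",p,z)[:2];v=P-hm
    t=np.radians(20);print(n,P.round(4),"bridge20:",(v@[np.cos(t),np.sin(t)]).round(4),(v@[-np.sin(t),np.cos(t)]).round(4))
E
```

```text
[[ 0.4866 -0.3191  0.01  ]
 [ 0.5486 -0.2987  0.01  ]
 [ 0.6102 -0.2781  0.01  ]]
rail span 0.13023987213306837
ang rail ends 18.31966105176049
heads ang 22.557246634705642
lane len 0.18666312670040366 lane ang 18.09095998289328
blueL [ 0.5787 -0.3446] bridge20: 0.0065 -0.2401
blueR [ 0.6183 -0.3297] bridge20: 0.0488 -0.2396
blueTL [ 0.5367 -0.224 ] bridge20: 0.0083 -0.1124
blueTR [ 0.5721 -0.2055] bridge20: 0.0478 -0.1071
lever [ 0.7648 -0.2098] bridge20: 0.2274 -0.1771
knob [ 0.7963 -0.2   ] bridge20: 0.2604 -0.1787
plate [ 0.6493 -0.3547] bridge20: 0.0694 -0.2737
leverlow [ 0.6636 -0.1426] bridge20: 0.1554 -0.0793
```

```bash
python3 - <<'E'
from h import *
O=np.array([.4890,-.119]);t=np.radians(18.3);B=np.array([[np.cos(t),np.sin(t)],[-np.sin(t),np.cos(t)]])
for p in((245,380),(234,390),(252,445),(235,400)): print(p,(B@(at("wrist",p,.015)[:2]-O)).round(3))
def tri(a,b):
    (o1,d1),(o2,d2)=ray("top",a),ray("scene",b)
    s=np.linalg.lstsq(np.c_[d1,-d2],o2-o1,rcond=None)[0];P=o1+s[0]*d1;Q=o2+s[1]*d2
    M=(P+Q)/2;return (B@(M[:2]-O)).round(3),M.round(3),np.linalg.norm(P-Q).round(4)
print(tri((186,282),(220,292)),tri((98,333),(148,249)))
E
```

```text
(245, 380) [ 0.033 -0.403]
(234, 390) [ 0.045 -0.386]
(252, 445) [ 0.132 -0.417]
(235, 400) [ 0.06  -0.388]
(array([ 0.087, -0.022]), array([ 0.579, -0.113,  0.053]), np.float64(0.002)) (array([ 0.216, -0.177]), array([ 0.75 , -0.219,  0.113]), np.float64(0.0016))
```

The lever passes close to where the gripper body's outer edge will finish. I'll keep the tips about 21 mm up and shift slightly inward, which leaves roughly 13 mm or more of clearance.

```bash
python3 -m inch '0 0.042 0 0 0; 0 0.083 0.02 0 0; 0 0.083 0.065 0 0; 0 0.083 0.11 0 0; 0 0.083 0.15 0 0' 20 && python3 -m inch '0 0 0.03 0 0; 0 0 0.055 0 0; 0 0 0.055 0 0; 0 0 0.055 0 0' && python3 m.py pics/w2.png
```

```text
clock: 3.6
position: [0.6115, -0.3975, 0.2526]
ee_rot: [-1.837, -2.548, 0.0]
force: [0.1, -0.8, 0.9]
width: 0.005
gripper_force: 0.0
clock: 4.0
position: [0.6117, -0.398, 0.2001]
ee_rot: [-1.838, -2.547, -0.0]
force: [0.1, -0.5, 0.5]
width: 0.004
gripper_force: 0.0
4.0 [ 0.6116735  -0.39797642  0.2000715 ] [[-0.315, 0.949, -0.0], [0.949, 0.315, 0.0], [0.0, -0.0, -1.0]] [ 0.08534885 -0.52185909  0.48605539]
large_mid 0.78 [ 27. 325.] [ 0.5776 -0.278   0.015 ]
large_end 0.73 [149. 327.] [ 0.5996 -0.3408  0.015 ]
small_pack 0.79 [  5. 212.] [ 0.5076 -0.2781  0.    ]
```

View pics/w2.png

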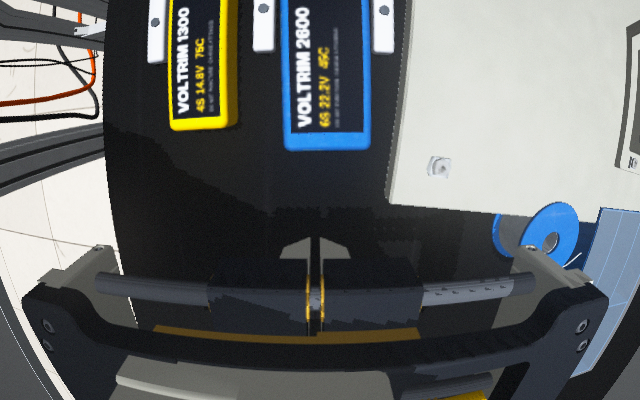

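The closed fingers at px (315,240) line up with the blue pack's end at (327,150). Both packs and the rails are visible and the path is clear, so I start pushing.

```bash
python3 -m inch '0.02 0 0 0 0; 0.04 0 0 0 0; 0.05 0 0 0 0; 0.06 0 0 0 0; 0.07 0 0 0 0' && python3 -m inch '0.01 0 0 0 0; 0.02 0 0 0 0; 0.03 0 0 0 0; 0.04 0 0 0 0; 0.05 0 0 0 0' && python3 -m inch '0.01 0 0 0 0; 0.02 0 0 0 0; 0.03 0 0 0 0; 0.04 0 0 0 0; 0.05 0 0 0 0' && python3 m.py pics/w3.png; python3 - <<'E'
from h import *
for c in("top","scene"):
    im=arm.get_image(c);cv2.imwrite(f"pics/{c}1.png",im[:,:,::-1])
E
```

```text
clock: 4.85
position: [0.5895, -0.3321, 0.2002]
ee_rot: [1.838, 2.545, -0.001]
force: [1.0, -3.5, 1.9]
width: 0.005
gripper_force: 1.4
clock: 5.35
position: [0.5735, -0.2835, 0.1999]
ee_rot: [1.838, 2.547, -0.0]
force: [0.9, -3.7, 3.6]
width: 0.005
gripper_force: 2.1
clock: 5.85
position: [0.5576, -0.2358, 0.1997]
ee_rot: [1.838, 2.548, -0.0]
force: [0.9, -3.4, 3.5]
width: 0.003
gripper_force: 2.1
5.85 [ 0.55760784 -0.23581831  0.19974999] [[-0.315, 0.949, 0.0], [0.949, 0.315, -0.0], [-0.0, 0.0, -1.0]] [ 0.8828277  -3.38359308  3.49383558]
head_a 0.85 [ 10. 191.] [ 0.4592 -0.1272  0.038 ]
large_mid 0.89 [114. 328.] [ 0.5382 -0.1588  0.015 ]
large_end 0.67 [234. 323.] [ 0.5575 -0.2241  0.015 ]
large_end 0.5 [114. 331.] [ 0.5397 -0.1591  0.015 ]
large_pack 0.95 [ 71. 326.] [ 0.5304 -0.1366  0.    ]
large_pack 0.57 [ 25. 270.] [ 0.4914 -0.1201  0.    ]
small_pack 0.87 [267. 228.] [ 0.5073 -0.2762  0.    ]
bridge 0.75 [ 25. 268.] [ 0.4903 -0.1211  0.    ]
```

View pics/w3.png

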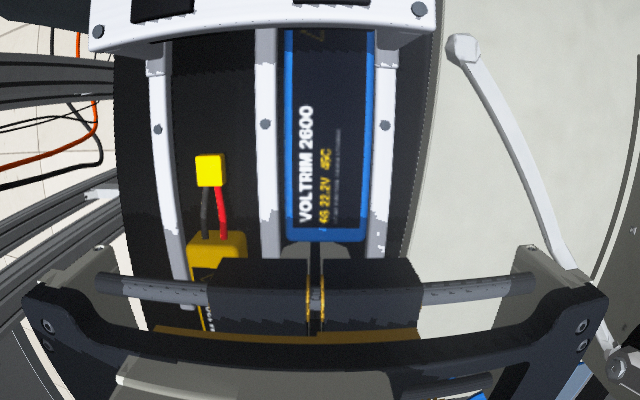

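View pics/scene1.png

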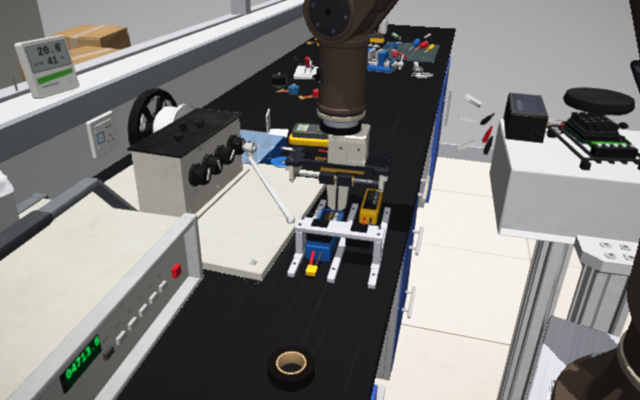

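The blue pack is now partly under the beam, with its end at px (325,238) and its plug out the far side. The yellow pack is where it was, and the lever on the right is still clear of the gripper. About 53 mm remain.

```bash
python3 -m inch '0.01 0 0 0 0; 0.02 0 0 0 0; 0.03 0 0 0 0; 0.035 0 0 0 0; 0.035 0 0 0 0' && python3 -m inch '0.007 0 0 0 0; 0.013 0 0 0 0; 0.018 0 0 0 0; 0.018 0 0 0 0' && python3 m.py pics/w4.png
```

```text
clock: 6.8
position: [0.5467, -0.2019, 0.1999]
ee_rot: [-1.835, -2.549, -0.0]
force: [-0.2, 0.0, -0.5]
width: 0.007
gripper_force: 0.0
clock: 7.2
position: [0.541, -0.1854, 0.1998]
ee_rot: [-1.837, -2.548, -0.0]
force: [-0.8, 0.5, 0.4]
width: 0.006
gripper_force: 0.0
7.2 [ 0.54101425 -0.18540029  0.19981546] [[-0.316, 0.949, -0.0], [0.949, 0.316, 0.0], [0.0, 0.0, -1.0]] [-0.75537086  0.53257826  0.41230569]
head_a 0.67 [114. 193.] [ 0.4602 -0.1275  0.038 ]
head_a 0.67 [115. 329.] [ 0.5217 -0.1097  0.038 ]
large_end 0.96 [233. 328.] [ 0.544  -0.1736  0.015 ]
large_pack 0.8 [ 67. 324.] [ 0.5124 -0.0856  0.    ]
bridge 0.82 [114. 270.] [ 0.4918 -0.1206  0.    ]
```

View pics/w4.png

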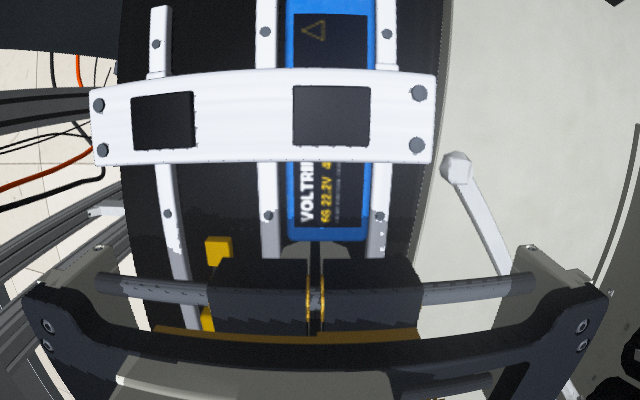

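The blue pack passes centrally under the beam, with its end at px (328,236), 67.6 mm behind the head centre against a target of 67. Back off, raise the arm and check.

```bash
python3 -m inch '-0.01 0 0 0 0; -0.03 0 0 0 0; -0.06 0 0 0 0; -0.06 0 -0.03 0 0; -0.06 0 -0.07 0 0' && python3 -m inch '0 0 -0.04 0 0; 0 0 -0.08 0 0; 0 0 -0.12 0 0; 0 0 -0.12 0 0; 0 0 -0.12 0 0' && python3 m.py pics/w5.png
```

```text
clock: 8.05
position: [0.5593, -0.2453, 0.2684]
ee_rot: [-1.839, -2.542, 0.002]
force: [0.3, -0.9, 0.9]
width: 0.006
gripper_force: 0.0
clock: 8.55
position: [0.5602, -0.244, 0.3906]
ee_rot: [1.838, 2.545, 0.0]
force: [-0.7, -1.0, -0.3]
width: 0.004
gripper_force: 0.0
8.55 [ 0.56016902 -0.24402121  0.39060747] [[-0.315, 0.949, 0.002], [0.949, 0.315, -0.001], [-0.002, 0.001, -1.0]] [-0.69500654 -1.0139472  -0.31633414]
head_a 0.97 [ 50. 262.] [ 0.4607 -0.1262  0.038 ]
head_a 0.7 [ 49. 318.] [ 0.5169 -0.1081  0.038 ]
large_mid 0.86 [ 56. 324.] [ 0.524  -0.1093  0.015 ]
large_end 0.55 [113. 319.] [ 0.5396 -0.1728  0.015 ]
small_pack 0.81 [186. 264.] [ 0.5043 -0.2788  0.    ]
bridge 0.65 [ 55. 292.] [ 0.489  -0.1165  0.    ]
```

View pics/w5.png

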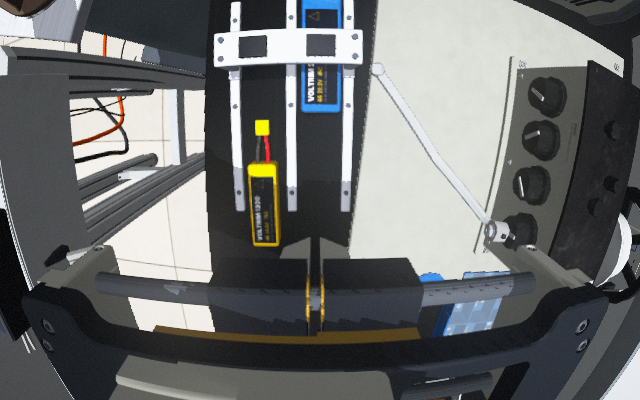

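The blue pack lies straight under the beam at px (322,55), with its middle within about 3 mm of the head. The yellow pack is undisturbed at (264,186), and the robot is clear.

```bash
python3 -c "from cell import arm; print(arm.sign_off())"
```

```text
the job is handed in; nothing more can be done
None
```

The large pack was pushed along its lane and now sits with its body's middle about 3 mm from the reader head's centre by camera measurement; the small pack did not move, the arm is clear, and the job is handed in (no verdict was returned).

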